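# Lock the rocker's pivot pin with its R-clip

### The job

Push the bench rocker's pivot pin fully home by its head. Then take the R-clip from its stand and push its straight leg down through the cross-hole near the pin's other end until the sleeve seats on the pin and the bent leg has snapped round the pin's side. Leave the clip there, upright, and do not disturb the things standing around.

Things in the scene. Friction and masses are not known exactly. Their poses are not given: they have to be found in the camera images.
- rocker: Fixed bench rocker: grey base 215 x 100 x 12 mm, two grey cheeks 50 mm wide (tops 110 mm high, outer faces y = -36, +36 mm) carrying the pivot pin, platform with dish (top 115 mm) at x = 70 to 180 mm. Origin: on the worktop midway between the cheeks, 85 mm below the pin's axis. z up; y along the pin (head at +y, cross-hole at -y); x towards the platform.
- pin (a joint): How far the 30 mm steel pin is pushed towards the rocker's -y: 0 = drawn out 50 mm, 0.05 m = home, its head flat against the cheek (a hard stop). At the start it is 32 to 50 mm out, its cross-hole hidden in the clevis. It does not turn; it slides with about 3 N of friction and stays where it is left.
- pin_head (a point): Centre of the outer face of the pin's disc head (aluminium, 44 mm diameter, 12 mm thick); moves with the pin; home is at y = +48 mm of the rocker.
- pin_hole (a point): Centre of the cross-hole, on the pin's axis; moves with the pin. The hole is vertical and goes right through, 12 mm diameter with a 2 mm chamfer; its mouth on the pin's top is 15 mm above this point. Home is at y = -58 mm of the rocker, 22 mm outside the cheek; the pin's end is 19 mm beyond the hole's centre.
- clip: Loose upright R-clip, about 100 g, 132 mm high. Origin on the straight leg's axis at the underside of the grip's flange (52 x 34 x 5 mm, x = -15 to 37 mm), which rests on the stand. z up along the clip, x from straight to bent leg. Below the origin: sleeve, 18 mm diameter, down to z = -37 mm, then the straight steel leg, 8 mm diameter, to its round tip at z = -92 mm.
- clip_grip (a point): Middle of the clip's flat grey grip, at the clip's x = +11, z = +28 mm. The grip is 44 mm long in x, 14 mm thick in y and spans z = +5 (flange) to +40 mm.
- clip_spring (a joint): Outward springing of the clip's bent leg, rad; 0 = relaxed. 8 mm wire hanging from x = +25 mm, in to a waist at x = +10, z = -65 mm, out to its end at x = +24, z = -87 mm (clip frame). It rides over the pin's side at about 0.1, then falls back to 0.02-0.05. The clip's x must lie along the rocker's x, either way round. Pushing on takes up to 10 N.
- clip_leg (a point): Point on the straight leg's axis at the clip's z = -52 mm; it coincides with pin_hole when the clip is fully seated, the sleeve's end resting on the pin's top.
- clip_tip (a point): Lower tip of the straight leg, at the clip's z = -92 mm.
- stand: Fixed white clip stand: base 100 x 80 mm, four posts, top plate 90 x 72 mm with its upper face 105 mm high and a slot 48 mm (x) by 22 mm (y) in which the clip's legs hang. Origin: centre of its underside on the worktop. Raise the clip 95 mm to clear the slot.
- timer: Bystander: white bench timer, 62 x 62 x 38 mm; origin at the centre of its underside.
- flask: Bystander: conical flask, 67 mm diameter, 108 mm high; origin at the centre of its underside.
- beaker: Bystander: glass beaker, 75 mm diameter, 88 mm high; origin at the centre of its underside.
- marker: Bystander: marker pen lying down, 132 x 12 x 13 mm; origin at the centre of its underside.
Mind the look-alikes: they are no part of the job. Of the things that look like the clip, the largest one is meant.

How it is judged:
By the outcome, as a careful person would: the job done as asked, in the order asked, and still so for the second after the job is handed in, with the robot touching nothing.
It also fails if it takes over 51 s, if anything falls off the work surface, if the arm or the gripper's body presses on something with over 40 N, if the wrist force passes 120 N, or if a joint passes its speed limit or range.

### The arm

A 7-joint arm with a two-finger parallel gripper is mounted at the origin on a cart in front of the work surface, level with it; the furniture and walls round the work are solid. World frame = base frame: x ahead of the robot, y to its left, z up, the work surface at z = 0. Lengths are in m, angles in rad, forces in N, time in s.
With the tool pointing down it reaches from about 0.425 to 0.875 m from the base axis. Payload 4.7 kg.
Tool frame: the origin (TCP) lies between the finger pads; the fingertips stand 11 mm ahead of it and the grasp point (between the pads) lies 8 mm behind it; z points along the fingers, y is the direction in which the jaws open and shut (so a half turn about z gives the same grasp; the last joint's range is limited). The gripper opens to 85 mm and grips with 20 to 120 N. Pads are 22 mm wide; open, the fingers measure 114 mm over their backs; the gripper's body (76 mm by 85 mm) begins 54 mm behind the grasp point. The pads swing forward as they close: fully open they stand 13 mm farther back than shut.
Start: joints at [-1.21, 0.321, -0.07, 1.45, 0.023, 1.371, -0.057], TCP at [0.221, 0.611, 0.242] pointing down, gripper open.
Joint ranges: [-2.86, 2.86], [-0.3, 2.09], [-1.38, 1.24], [0.06, 2.45], [-1.56, 4.7], [0.09, 2.05], [-2.69, 2.69]. Speed limits (rad/s): [2.57, 2.57, 3.14, 3.14, 3.14, 3.14, 3.14].

### API

Orientations are given as a unit quaternion [x, y, z, w].
In Python, from bench import ctrl gives the robot as it stands.
- The arm moves only by the shell command python3 -m jog 'ROWS' [FORCE]. ROWS is a JSON object of lists of equal length, an entry for each row: "dp": the shift along the tool's x, y, z in m, a list of three; "angular": the turn, a rotation vector about the tool's x, y, z in degrees, a list of three; "fingers": the finger opening in m, from 0 to 0.0854. In form: {"dp": [[x, y, z], ...], "angular": [[ax, ay, az], ...], "fingers": [fingers, ...]}. A call has 1 to 20 rows; each row is the pose to reach, as a shift and turn from the pose commanded when the call began, along the tool's axes at that moment; what a row does not reach only later rows make up. A row lasts 1/8 s, in which the tool goes at most 62.5 mm and 10.7 degrees, less where a joint would pass 70% of its speed; a pose out of reach is approached as far as the arm can. A call with a gripper value outside its range is refused whole. The fingers move at their own pace and stop on an object; FORCE is the grip in N (left out, the last holds). Time passes only in rows, so rows that repeat a pose let the fingers close. It gives the time, the measured TCP pose, the force and the opening at its end, in the units of the state.
- ctrl.get_state(): the state, without advancing time (a new reading comes with each control period).
- ctrl.grab_frame(name): name is "side" or "top" or "wrist"; returns (picture, depth): 420x560x3 uint8, blue, green, red; 420x560 float32, m along the optical axis (not along the pixel's ray), 0 where there is no reading.
- ctrl.camera_info(name): a dict with "camera_matrix" (3x3 intrinsics, pixels), "dist" ([k1, k2, p1, p2, k3] as OpenCV has them; the pictures are not rectified), "R" (3x3) and "t" (3): a world point X has camera coordinates R X + t; the wrist camera has in their place "hand_eye" (4x4, takes a point from camera to tool coordinates, whose origin is the TCP and whose axes are the flange's). Camera axes: x right, y down, z forward; pixel columns grow to the right and rows downward; lengths in m; the calibration is good to about 2 mm. A picture is of the moment at which its call begins: read the wrist's pose just before it. camera_info takes no time and is no camera call.
- ctrl.finish_job(): hands the job in, once; it reports no verdict.
The state is a dict: "t": time; "joint_pos": joint angles; "qvel": joint speeds; "tau": joint torques, N m; "tcp_pos": TCP position; "tool_rot": TCP orientation; "wrist_force": force on the tool from outside, world axes, zero at the start; "torque": the same for the moment, N m; "grip_width": finger opening in m.
Only numpy, scipy, OpenCV 4.12 (cv2) and the standard library are available. Lean on these libraries where they do the work, as an engineer would, in place of code of your own. Each camera call takes 0.05 s, during which the arm holds its last target. There are 200 camera calls.

## Working session

There is one attempt and no reset: what is moved stays moved. The work goes in short steps, Python scripts to look and compute and a shell command to move; the robot and the scene stay as the last step left them, time stands still between calls to the robot, and variables do not carry over. Pictures are saved under pics/ and viewed, about 8 in all and at most 12, crops included, and the job is handed in when it is done.

```bash
mkdir -p pics; ls
python3 - <<'E'
from bench import ctrl
import cv2,numpy as np
np.set_printoptions(precision=4,suppress=True)
s=ctrl.get_state();print(s)
for n in("side","top"):
    im,d=ctrl.grab_frame(n);cv2.imwrite(f"pics/{n}0.png",im);np.savez(f"pics/{n}0.npz",im=im,d=d)
    print(n,ctrl.camera_info(n))
print(ctrl.camera_info("wrist"))
E
```

```text
pics
{'t': 0.0, 'joint_pos': array([-1.2099,  0.3218, -0.0701,  1.4517,  0.0226,  1.3708, -0.0569]), 'qvel': array([ 0.0008, -0.0003,  0.001 ,  0.0012, -0.0001,  0.0019, -0.    ]), 'tau': array([  0.0006, -49.3583,  -0.3818, -31.433 ,   0.0131,   0.0112,
         0.    ]), 'tcp_pos': array([0.2208, 0.6108, 0.2412]), 'tool_rot': array([ 0.1725,  0.985 , -0.001 , -0.0001]), 'wrist_force': array([ 0.2165, -0.3008,  0.0881]), 'torque': array([-0.0375, -0.0103, -0.0042]), 'grip_width': 0.08489639227677738}
side {'camera_matrix': array([[401.8626,   0.    , 273.0338],
       [  0.    , 401.8626, 204.7538],
       [  0.    ,   0.    ,   1.    ]]), 'dist': array([-0.0355,  0.    ,  0.    ,  0.    ,  0.    ]), 'R': array([[-0.9979, -0.0646, -0.006 ],
       [-0.0196,  0.3891, -0.921 ],
       [ 0.0619, -0.9189, -0.3896]]), 't': array([0.542 , 0.1364, 1.0848])}
top {'camera_matrix': array([[510.6432,   0.    , 277.2748],
       [  0.    , 510.6432, 207.2054],
       [  0.    ,   0.    ,   1.    ]]), 'dist': array([-0.1904,  0.    ,  0.    ,  0.    ,  0.    ]), 'R': array([[ 0.0059, -1.    , -0.0056],
       [-0.9863, -0.0048, -0.165 ],
       [ 0.165 ,  0.0065, -0.9863]]), 't': array([-0.0604,  0.549 ,  1.4365])}
{'camera_matrix': array([[289.341 ,   0.    , 282.8834],
       [  0.    , 289.341 , 211.1095],
       [  0.    ,   0.    ,   1.    ]]), 'dist': array([0.0157, 0.    , 0.    , 0.    , 0.    ]), 'hand_eye': array([[-0.0006, -0.9547, -0.2976,  0.0766],
       [ 1.    , -0.0003, -0.0011,  0.0008],
       [ 0.001 , -0.2976,  0.9547, -0.1327],
       [ 0.    ,  0.    ,  0.    ,  1.    ]])}
```

View both.

View pics/top0.png

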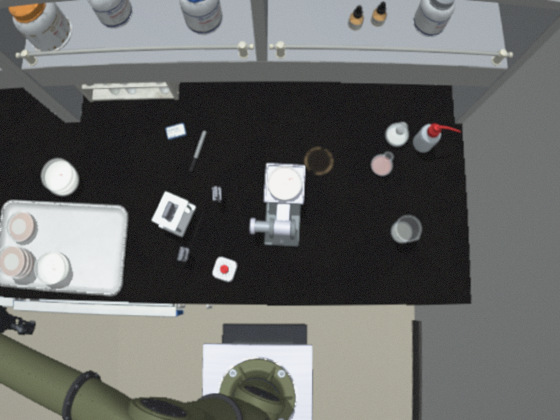

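View pics/side0.png

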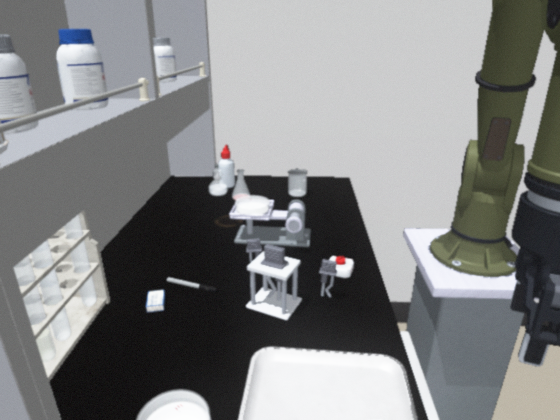

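```bash
cat > h.py <<'E'
from bench import ctrl
import cv2,numpy as np
from scipy.spatial.transform import Rotation as Ro
np.set_printoptions(precision=4,suppress=True)
def pose(s=None):
    s=s or ctrl.get_state();T=np.eye(4);T[:3,:3]=Ro.from_quat(s["tool_rot"]).as_matrix();T[:3,3]=s["tcp_pos"];return T
def cam2w(n,T=None):
    i=ctrl.camera_info(n)
    if n=="wrist": M=(pose() if T is None else T)@i["hand_eye"]
    else:
        M=np.eye(4);M[:3,:3]=i["R"].T;M[:3,3]=-i["R"].T@i["t"]
    return i,M
def rays(n,uv,T=None):
    i,M=cam2w(n,T);p=cv2.undistortPoints(np.float64(uv).reshape(-1,1,2),i["camera_matrix"],i["dist"]).reshape(-1,2)
    return M[:3,3],np.c_[p,np.ones(len(p))]@M[:3,:3].T
def onz(n,uv,z,T=None):
    o,d=rays(n,uv,T);return o+d*((z-o[2])/d[:,2])[:,None]
def cloud(n,d,T=None):
    h,w=d.shape;u,v=np.meshgrid(np.arange(w),np.arange(h));o,r=rays(n,np.c_[u.ravel(),v.ravel()],T)
    P=o+r*d.reshape(-1,1);P[d.ravel()==0]=np.nan;return P.reshape(h,w,3)
def proj(n,X,T=None):
    i,M=cam2w(n,T);W=np.linalg.inv(M);return cv2.projectPoints(np.float64(X).reshape(-1,1,3),cv2.Rodrigues(W[:3,:3])[0],W[:3,3],i["camera_matrix"],i["dist"])[0].reshape(-1,2)
def rect(P): # min-area rect of xy
    c,s,a=cv2.minAreaRect(np.float32(P[:,:2]*1000));return np.array(c)/1000,np.array(s),a
E
python3 - <<'E'
from h import *
z=np.load("pics/top0.npz");P=cloud("top",z["d"]);im=z["im"]
X,Y,Z=P[...,0],P[...,1],P[...,2]
def comps(lo,hi,amin=15):
    m=((Z>lo)&(Z<hi)&(X>0.28)&(X<.85)&(abs(Y)<.5)).astype(np.uint8)
    n,l,st,c=cv2.connectedComponentsWithStats(m)
    for k in range(1,n):
        if st[k,4]>=amin: 
            Q=P[l==k];print(st[k,:5],c[k],np.median(Q,0),*rect(Q))
for lo,hi in((.012,.06),(.06,.095),(.095,.11),(.11,.125),(.13,.17)): print(lo,hi);comps(lo,hi)
cv2.imwrite("pics/c0.png",cv2.resize(im[120:300,140:440],None,fx=2.6,fy=2.6,interpolation=cv2.INTER_CUBIC))
E
```

```text
0.012 0.06
[385 123  24  24 342] [395.1725 136.2719] [ 0.7665 -0.4085  0.0392] [ 0.7758 -0.4161] [70.7953 62.4974] 47.40140151977539
[166 124  20  16 197] [175.0203 130.8629] [0.791  0.2587 0.0166] [0.7911 0.2581] [40.7144 57.5437] 18.185468673706055
[413 134  13  18  97] [417.7113 144.1031] [ 0.7441 -0.4792  0.0364] [ 0.7497 -0.4819] [50.7587 15.262 ] 26.369129180908203
[194 151   5   8  16] [195.875  154.4375] [0.7159 0.191  0.013 ] [0.7158 0.1923] [ 8.997  21.6334] 74.0992431640625
[371 154  22  22 250] [380.024 166.332] [ 0.6714 -0.3593  0.0355] [ 0.682  -0.3683] [66.0528 52.229 ] 52.87251281738281
[190 160   4  11  18] [191.7222 165.7778] [0.6797 0.2019 0.0142] [0.682  0.2022] [ 7.0265 32.7087] 68.447998046875
[266 203  11  19  93] [271.4731 211.6667] [ 0.5402 -0.0415  0.0144] [ 0.5402 -0.0387] [53.7266 29.6384] 0.3458266258239746
[ 95 205  32  22 119] [113.9412 210.2689] [0.5497 0.431  0.0152] [0.5417 0.4379] [117.3009  43.4537] 60.238922119140625
[187 204   4   6  15] [188.7333 207.1333] [0.547  0.2019 0.0375] [0.5541 0.2034] [ 7.4226 17.2345] 86.70502471923828
[289 204  12  2
[... 3778 characters left out ...]
286 124.7619] [ 0.7798 -0.42    0.1157] [ 0.7815 -0.4219] [13.0437 13.2315] 60.58552932739258
[425 129   7   9  15] [427.4667 133.5333] [ 0.7578 -0.4898  0.1165] [ 0.7552 -0.4904] [27.6525  6.9344] 26.702049255371094
[267 165  36  35 853] [284.3458 182.0621] [ 0.609  -0.0763  0.1139] [ 0.6096 -0.0776] [98.4209 97.8348] 0.5443645119667053
[165 202  13  20  62] [171.9194 212.629 ] [0.5204 0.2357 0.1127] [0.5235 0.2363] [21.2007 51.4047] 68.86573791503906
0.13 0.17
[427 124   9  13  66] [430.8939 129.4697] [ 0.759  -0.4936  0.1415] [ 0.7587 -0.4923] [30.9649 14.8658] 4.498812675476074
[162 202  11  16 100] [167.4  209.51] [0.5256 0.2426 0.144 ] [0.5263 0.2428] [15.3625 44.5009] 65.5946273803711
```

View pics/c0.png

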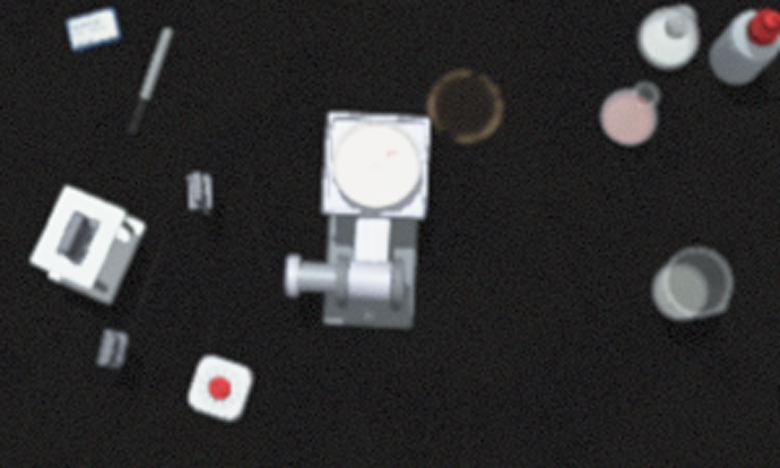

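```bash
python3 -m jog '{"dp":[[-0.42,-0.39,0],[-0.42,-0.39,0],[-0.42,-0.39,0],[-0.42,-0.39,0],[-0.42,-0.39,0],[-0.42,-0.39,0],[-0.42,-0.39,0],[-0.42,-0.39,0],[-0.42,-0.39,0],[-0.42,-0.39,0],[-0.42,-0.39,0],[-0.42,-0.39,0]],"angular":[[0,0,-19],[0,0,-19],[0,0,-19],[0,0,-19],[0,0,-19],[0,0,-19],[0,0,-19],[0,0,-19],[0,0,-19],[0,0,-19],[0,0,-19],[0,0,-19]],"fingers":[0,0,0,0,0,0,0,0,0,0,0,0]}' 60
python3 - <<'E'
from h import *
s=ctrl.get_state();T=pose(s);im,d=ctrl.grab_frame("wrist");cv2.imwrite("pics/w1.png",im);np.savez("pics/w1.npz",im=im,d=d,T=T)
print(s["t"],T)
E
```

```text
t: 1.6
tcp_pos: [0.4826, 0.1039, 0.242]
tool_rot: [0.006, 1.0, 0.0, -0.0]
wrist_force: [0.1, -0.5, -0.1]
grip_width: 0.0001
1.6 [[-0.9999  0.012  -0.0008  0.4826]
 [ 0.012   0.9999  0.0005  0.1039]
 [ 0.0008  0.0005 -1.      0.242 ]
 [ 0.      0.      0.      1.    ]]
```

View pics/w1.png

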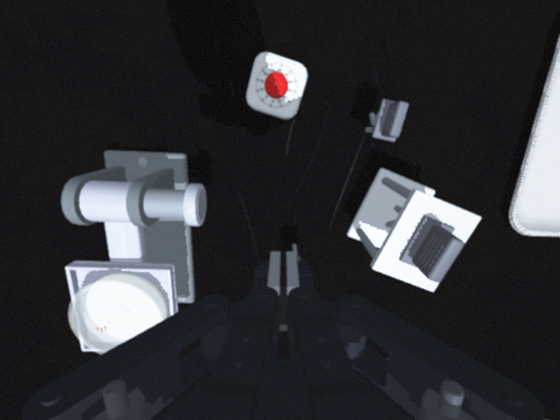

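Run:
```python
from h import *
z=np.load("pics/w1.npz");P=cloud("wrist",z["d"],z["T"]);X,Y,Z=P[...,0],P[...,1],P[...,2]
u=np.arange(560)[None]+0*Z
def show(n,m):
    Q=P[m];print(n,len(Q),"min",Q.min(0),"max",Q.max(0),"med",np.median(Q,0),"rect",*rect(Q)) if len(Q) else print(n,0)
roc=(X>.35)&(X<.7)&(Y<.06)&(Y>-.2)
show("plat",roc&(Z>.095)&(Z<.125)&(X>.54))
show("head",roc&(Y>-.01)&(Z>.03))
# outer face of head: normal y; robust
m=roc&(Y>.0)&(Z>.06);print("head y pct",np.percentile(Y[m],[1,5,50,95,99]))
# ridge: per-y, x-edges of head/pin silhouettes above z=.085
for a,b in((-.12,-.105),(-.10,-.085),(-.08,-.06),(-.055,-.04),(-.035,-.02),(-.01,.02)):
    m=roc&(Y>a)&(Y<b)&(Z>.07)&(X<.53);Q=P[m]
    if len(Q)>20:
        A=np.c_[2*Q[:,0],2*Q[:,2],np.ones(len(Q))];s=np.linalg.lstsq(A,Q[:,0]**2+Q[:,2]**2,rcond=None)[0]
        print(a,b,len(Q),"circle x,z",s[:2],"r",np.sqrt(s[2]+s[0]**2+s[1]**2),"top",np.percentile(Q[:,2],98),"at",np.median(Q[Q[:,2]>np.percentile(Q[:,2],90),0]))
# base edges at z~12mm
m=roc&(Z>.006)&(Z<.018);show("base",m)
for x0 in(.40,.42,.45,.48,.51,.54,.57):
    k=m&(abs(X-x0)<.008);print(x0,np.percentile(Y[k],[2,98]) if k.sum() else None)
cl=(X>.46)&(X<.6)&(Y>.18)&(Y<.31)
show("grip",cl&(Z>.135)&(Z<.16));show("gripall",cl&(Z>.118)&(Z<.16));show("flange",cl&(Z>.1075)&(Z<.116));show("plate",cl&(Z>.09)&(Z<.12))
```

```text
plat 6407 min [ 0.5501 -0.1334  0.095 ] max [ 0.6597 -0.0172  0.116 ] med [ 0.5905 -0.0755  0.1134] rect [ 0.6075 -0.075 ] [111.2671 110.2192] 86.97162628173828
head 5639 min [ 0.4657 -0.01    0.0665] max [0.509  0.06   0.3267] med [0.4705 0.0517 0.3158] rect [0.4877 0.0245] [70.0448 43.0083] 87.84812927246094
head y pct [0.0017 0.0108 0.0522 0.059  0.0598]
-0.1 -0.085 1055 circle x,z [0.4852 0.081 ] r 0.02798197146809384 top 0.11107948607644182 at 0.48104459014452494
-0.08 -0.06 1220 circle x,z [0.4896 0.0773] r 0.02995168134047242 top 0.10755104775403625 at 0.4831779355135649
-0.055 -0.04 660 circle x,z [0.4899 0.0768] r 0.031528129557559306 top 0.11067463321666088 at 0.48540101882618475
-0.035 -0.02 917 circle x,z [0.4841 0.0863] r 0.019148135509874924 top 0.11060387411710482 at 0.48421174710306936
-0.01 0.02 1138 circle x,z [0.4865 0.0907] r 0.015157691879489888 top 0.10802104803761664 at 0.4869932235621084
base 4559 min [ 0.4382 -0.1164  0.006 ] max [ 0.6563 -0.0167  0.018 ] med [ 0.5415 -0.0483  0.0128] rect [ 0.5472 -0.0713] [ 99.4923 214.5008] 87.11798095703125
0.4 None
0.42 None
0.45 [-0.1132 -0.0179]
0.48 [-0.092  -0.0185]
0.51 None
0.54 [-0.0808 -0.023 ]
0.57 [-0.0826 -0.0236]
grip 1039 min [0.5032 0.232  0.1351] max [0.5464 0.2598 0.1476] med [0.5224 0.2438 0.1449] rect [0.5245 0.2454] [14.732  43.5192] 66.69220733642578
gripall 1575 min [0.503  0.2319 0.118 ] max [0.5464 0.2598 0.1476] med [0.5216 0.2428 0.1417] rect [0.5244 0.2451] [15.2664 43.4998] 67.77769470214844
flange 887 min [0.4809 0.1985 0.1075] max [0.5695 0.295  0.116 ] med [0.5163 0.2379 0.1108] rect [0.5257 0.247 ] [70.393  87.1559] 68.62271118164062
plate 4789 min [0.4711 0.1962 0.0901] max [0.58   0.2959 0.12  ] med [0.5123 0.2355 0.1061] rect [0.526  0.2467] [73.5821 90.3442] 66.80095672607422
```

```bash
python3 -m jog '{"dp":[[-0.008,-0.029,0.06],[-0.008,-0.029,0.12],[-0.008,-0.029,0.165],[-0.008,-0.029,0.165]],"angular":[[0,0,2.3],[0,0,2.3],[0,0,2.3],[0,0,2.3]],"fingers":[0,0,0,0]}' 120
python3 -m jog '{"dp":[[0,-0.02,0],[0,-0.035,0],[0,-0.045,0],[0,-0.053,0],[0,-0.06,0],[0,-0.06,0]],"angular":[[0,0,0],[0,0,0],[0,0,0],[0,0,0],[0,0,0],[0,0,0]],"fingers":[0,0,0,0,0,0]}'
```

```text
t: 2.15
tcp_pos: [0.4874, 0.0734, 0.0742]
tool_rot: [0.026, 1.0, -0.001, -0.004]
wrist_force: [0.3, 0.5, 1.2]
grip_width: -0.0
t: 2.9
tcp_pos: [0.4891, 0.0128, 0.0791]
tool_rot: [0.028, 1.0, 0.0, 0.002]
wrist_force: [0.0, 1.3, 6.8]
grip_width: -0.0004
```

Run:
```python
from h import *
print(ctrl.get_state())
im,d=ctrl.grab_frame("side");im2,_=ctrl.grab_frame("wrist")
a=cv2.resize(im[170:270,210:340],None,fx=3,fy=3,interpolation=cv2.INTER_CUBIC)
b=cv2.resize(im2[40:420,60:440],(300,300));o=np.zeros((300,690,3),np.uint8);o[:,:390]=a;o[:,390:]=b
cv2.imwrite("pics/s2.png",o)
```

```text
{'t': 2.9, 'joint_pos': array([-0.4937,  0.1315,  0.4405,  2.0437, -0.0683,  0.9766,  1.4971]), 'qvel': array([-0.004 ,  0.0018, -0.0032,  0.0001,  0.0061, -0.0001, -0.0038]), 'tau': array([  0.6265, -27.7581,   2.1263, -23.7289,   0.1486,  -0.1167,
         0.0425]), 'tcp_pos': array([0.4891, 0.0128, 0.0791]), 'tool_rot': array([0.0276, 0.9996, 0.0005, 0.0016]), 'wrist_force': array([0.0003, 1.2563, 6.7838]), 'torque': array([0.0458, 0.0814, 0.0104]), 'grip_width': -0.00038046645166992925}
```

View pics/s2.png

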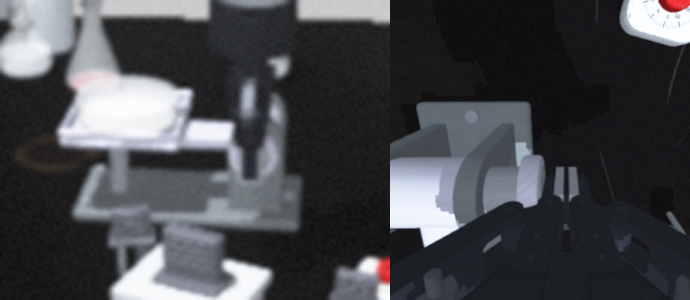

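```bash
python3 -m jog '{"dp":[[0,-0.005,0],[0,-0.009,0],[0,-0.009,0]],"angular":[[0,0,0],[0,0,0],[0,0,0]],"fingers":[0,0,0]}'
python3 -m jog '{"dp":[[0,-0.003,0],[0,-0.005,0],[0,-0.005,0]],"angular":[[0,0,0],[0,0,0],[0,0,0]],"fingers":[0,0,0]}'
```

```text
t: 3.38
tcp_pos: [0.4887, 0.0043, 0.0791]
tool_rot: [0.027, 1.0, 0.001, 0.002]
wrist_force: [-0.3, 2.0, 7.0]
grip_width: -0.0006
t: 3.75
tcp_pos: [0.4885, -0.0005, 0.0791]
tool_rot: [0.027, 1.0, 0.001, 0.002]
wrist_force: [-0.1, 1.9, 6.8]
grip_width: 0.0002
```

```bash
python3 -m jog '{"dp":[[0,-0.003,0],[0,-0.005,0],[0,-0.005,0]],"angular":[[0,0,0],[0,0,0],[0,0,0]],"fingers":[0,0,0]}'
python3 -m jog '{"dp":[[0,-0.003,0],[0,-0.005,0],[0,-0.005,0]],"angular":[[0,0,0],[0,0,0],[0,0,0]],"fingers":[0,0,0]}'
```

```text
t: 4.12
tcp_pos: [0.4882, -0.0055, 0.0791]
tool_rot: [0.027, 1.0, 0.001, 0.002]
wrist_force: [0.1, 2.4, 6.7]
grip_width: -0.0
t: 4.5
tcp_pos: [0.4881, -0.0071, 0.0792]
tool_rot: [0.026, 1.0, 0.003, 0.002]
wrist_force: [-0.2, 10.0, 7.0]
grip_width: 0.0002
```

```bash
python3 -m jog '{"dp":[[0,-0.002,0],[0,-0.004,0],[0,-0.004,0]],"angular":[[0,0,0],[0,0,0],[0,0,0]],"fingers":[0,0,0]}'
python3 -m jog '{"dp":[[0,0.02,0],[0,0.03,0],[0,0.03,-0.06],[0,0.01,-0.12],[0,-0.05,-0.16],[0,-0.11,-0.16],[0,-0.12,-0.16],[0,-0.12,-0.16]],"angular":[[0,0,0],[0,0,0],[0,0,0],[0,0,0],[0,0,0],[0,0,0],[0,0,0],[0,0,0]],"fingers":[0,0,0,0,0,0,0,0]}'
python3 - <<'E'
from h import *
s=ctrl.get_state();T=pose(s);im,d=ctrl.grab_frame("wrist");np.savez("pics/w3.npz",im=im,d=d,T=T);print(T)
cv2.imwrite("pics/w3.png",cv2.resize(im[60:310,120:470],(770,550),interpolation=cv2.INTER_CUBIC))
E
```

```text
t: 4.88
tcp_pos: [0.4881, -0.0074, 0.0793]
tool_rot: [0.025, 1.0, 0.005, 0.002]
wrist_force: [0.5, 17.8, 6.4]
grip_width: -0.0001
t: 5.88
tcp_pos: [0.4789, -0.1362, 0.237]
tool_rot: [0.029, 1.0, 0.0, -0.0]
wrist_force: [1.1, 0.3, -0.5]
grip_width: -0.0001
[[-0.9983  0.0585 -0.0006  0.4789]
 [ 0.0585  0.9983  0.0002 -0.1362]
 [ 0.0006  0.0002 -1.      0.237 ]
 [ 0.      0.      0.      1.    ]]
```

View pics/w3.png

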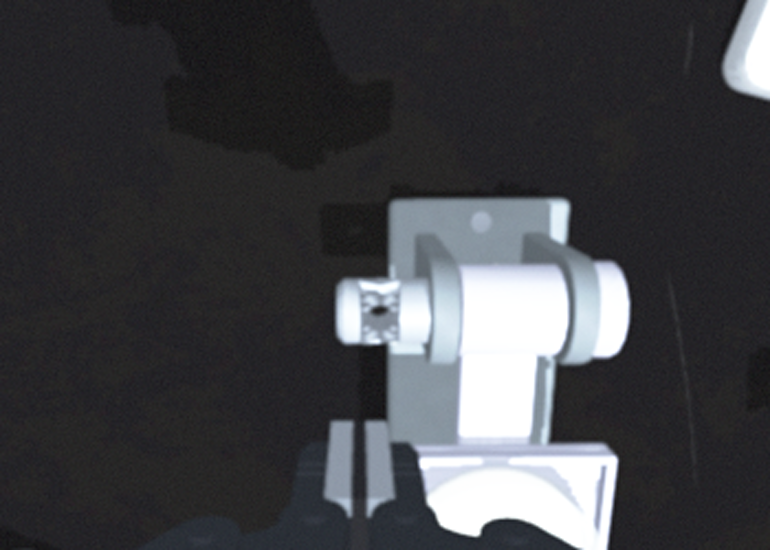

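Run:
```python
from h import *
z=np.load("pics/w3.npz");T=z["T"];im=z["im"];P=cloud("wrist",z["d"],T);X,Y,Z=P[...,0],P[...,1],P[...,2]
g=cv2.cvtColor(im,cv2.COLOR_BGR2GRAY)
print(g[184:220:2,278:312:2])
print("spot z.1",onz("wrist",[[291.8,200.9]],.1,T),"z.085",onz("wrist",[[291.8,200.9]],.085,T))
show=lambda n,Q:print(n,len(Q),Q.min(0),Q.max(0),rect(Q))
roc=(X>.35)&(X<.7)&(Y<.04)&(Y>-.2)
show("plat",P[roc&(Z>.095)&(Z<.125)&(X>.54)]);show("base",P[roc&(Z>.006)&(Z<.018)])
m=roc&(Z>.06)&(X<.53);show("pinassy",P[m])
for a,b in((-.15,-.138),(-.12,-.11),(-.10,-.08),(-.08,-.06),(-.05,-.045),(-.032,-.022)):
    Q=P[m&(Y>a)&(Y<b)]
    if len(Q)>9:k=Q[:,2]>np.percentile(Q[:,2],85);print(a,b,len(Q),"x range",np.percentile(Q[:,0],[2,98]),"topx",np.median(Q[k,0]),"topz",np.percentile(Q[:,2],98))
yaw=np.radians(-2.95);o=np.array([.4827,-.0686]);print("hole model",o-.058*np.array([-np.sin(yaw),np.cos(yaw)]),proj("wrist",[[*(o-.058*np.array([-np.sin(yaw),np.cos(yaw)])),.1]],T))
```

```text
[[ 37  39  37  38  38  37  36  37  39  92 187 151 147 147 146 123 100]
 [ 92  88  93 101  90  90  92 108 108 122 179 158 148 145 146 133 128]
 [164 157 168 227 225 204 179 166 180 206 232 233 176 164 167 168 167]
 [196 188 179 235 254 254 253 254 253 254 254 236 190 196 199 199 200]
 [218 212 197 175 183 177 183 239 251 238 209 186 202 217 217 217 218]
 [231 230 219 145 172 189 166 147 164 193 187 148 211 229 229 229 230]
 [242 239 233 172 204 223 198 154 175 219 208 172 221 236 237 236 238]
 [248 247 242 154 153 191 188 135 156 186 159 149 232 246 245 246 246]
 [251 251 248 187 209 145  58  39  47 116 190 184 242 252 251 251 251]
 [253 252 253 170 154 113  63  55  82 127 143 154 249 254 254 254 254]
 [253 253 253 173 144 140 130 128 134 137 142 156 255 255 255 255 255]
 [252 252 254 174 138 140 138 138 137 136 137 150 254 255 255 255 255]
 [251 252 253 173 179 153 137 139 138 141 178 167 244 252 252 252 252]
 [248 250 250 180 189 179 176 146 166 176 181 170 238 248 248 248 248]
 [244 245 245 177 192 224 202 155 181 220 200 174 232 242 242 242 243]
 [233 235 233 173 199 231 236 212 1
[... 552 characters left out ...]
1972  0.06  ] [ 0.53   -0.0199  0.328 ] (array([ 0.4925, -0.1099]), array([177.3349,  72.3669]), 86.89873504638672)
-0.15 -0.138 7192 x range [0.4582 0.4849] topx 0.45893079148864 topz 0.3259730646223988
-0.12 -0.11 3370 x range [0.4599 0.4878] topx 0.460536546898485 topz 0.3260341216238884
-0.1 -0.08 9238 x range [0.4653 0.5097] topx 0.470704390592652 topz 0.3186303140205471
-0.08 -0.06 2232 x range [0.4638 0.5269] topx 0.47036866772503394 topz 0.31979236581452125
-0.05 -0.045 193 x range [0.4645 0.5072] topx 0.4840973108104796 topz 0.10763708779313035
-0.032 -0.022 421 x range [0.4646 0.5039] topx 0.485539133861055 topz 0.10848635881242799
hole model [ 0.4797 -0.1265] [[292.1723 203.8794]]
```

```bash
python3 -m jog '{"dp":[[-0.023,0.383,0],[-0.023,0.383,0],[-0.023,0.383,0],[-0.023,0.383,0],[-0.023,0.383,0],[-0.023,0.383,0],[-0.023,0.383,0],[-0.023,0.383,0],[-0.023,0.383,0]],"angular":[[0,0,19.6],[0,0,19.6],[0,0,19.6],[0,0,19.6],[0,0,19.6],[0,0,19.6],[0,0,19.6],[0,0,19.6],[0,0,19.6]],"fingers":[0.06,0.06,0.06,0.06,0.06,0.06,0.06,0.06,0.06]}' 40
python3 - <<'E'
from h import *
s=ctrl.get_state();T=pose(s);im,d=ctrl.grab_frame("wrist");np.savez("pics/w4.npz",im=im,d=d,T=T);print(T)
P=cloud("wrist",d,T);X,Y,Z=P[...,0],P[...,1],P[...,2]
cl=(X>.47)&(X<.58)&(Y>.19)&(Y<.3)
Q=P[cl&(Z>.13)&(Z<.16)];print(len(Q),rect(Q),np.median(Q,0))
cv2.imwrite("pics/w4.png",im)
E
```

```text
t: 7.05
tcp_pos: [0.5235, 0.2445, 0.237]
tool_rot: [0.198, 0.98, -0.001, -0.0]
wrist_force: [0.3, -0.1, 0.7]
grip_width: 0.0601
[[-0.9216  0.3882 -0.0006  0.5235]
 [ 0.3882  0.9216 -0.0014  0.2445]
 [ 0.     -0.0016 -1.      0.237 ]
 [ 0.      0.      0.      1.    ]]
929 (array([0.5245, 0.246 ]), array([14.4147, 43.3896]), 67.06794738769531) [0.5221 0.247  0.1456]
```

View pics/w4.png

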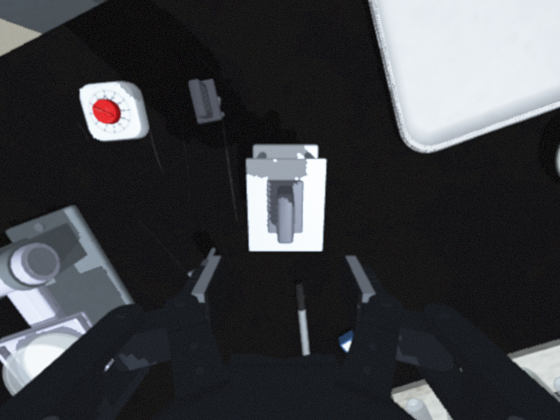

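```bash
python3 -m jog '{"dp":[[0,0.002,0.05],[0,0.002,0.09],[0,0.002,0.11],[0,0.002,0.111],[0,0.002,0.111],[0,0.002,0.111],[0,0.002,0.111],[0,0.002,0.111],[0,0.002,0.111],[0,0.002,0.111]],"angular":[[0,0,0],[0,0,0],[0,0,0],[0,0,0],[0,0,0],[0,0,0],[0,0,0],[0,0,0],[0,0,0],[0,0,0]],"fingers":[0.06,0.06,0.06,0.06,0.0,0.0,0.0,0.0,0.0,0.0]}' 70
```

```text
t: 8.35
tcp_pos: [0.5253, 0.2482, 0.1279]
tool_rot: [0.197, 0.98, 0.001, 0.001]
wrist_force: [0.4, -0.5, 5.9]
grip_width: 0.0132
```

```bash
python3 -m jog '{"dp":[[0,0,-0.01],[0,0,-0.03],[0,0,-0.06],[0,0,-0.09],[0,0,-0.115],[0,0,-0.13],[0,0,-0.13]],"angular":[[0,0,0],[0,0,0],[0,0,0],[0,0,0],[0,0,0],[0,0,0],[0,0,0]],"fingers":[0,0,0,0,0,0,0]}'
python3 - <<'E'
from h import *
s=ctrl.get_state();T=pose(s);im,d=ctrl.grab_frame("wrist");ims,ds=ctrl.grab_frame("side");np.savez("pics/w5.npz",im=im,d=d,T=T,ims=ims,ds=ds);print(T)
uv=proj("side",[[.5253,.248,.2]]);print(uv);u,v=uv[0].astype(int)
a=cv2.resize(ims[v-70:v+90,u-60:u+60],(300,400),interpolation=cv2.INTER_CUBIC)
b=cv2.resize(im[:,80:480],(400,420))[:400];cv2.imwrite("pics/w5.png",np.hstack([a,b]))
E
```

```text
t: 9.22
tcp_pos: [0.5247, 0.2482, 0.2572]
tool_rot: [0.197, 0.98, 0.001, 0.001]
wrist_force: [-0.5, -0.5, -0.2]
grip_width: 0.0131
[[-0.9221  0.3869  0.0015  0.5247]
 [ 0.3869  0.9221  0.001   0.2482]
 [-0.001   0.0015 -1.      0.2572]
 [ 0.      0.      0.      1.    ]]
[[273.3156 223.7809]]
```

View pics/w5.png

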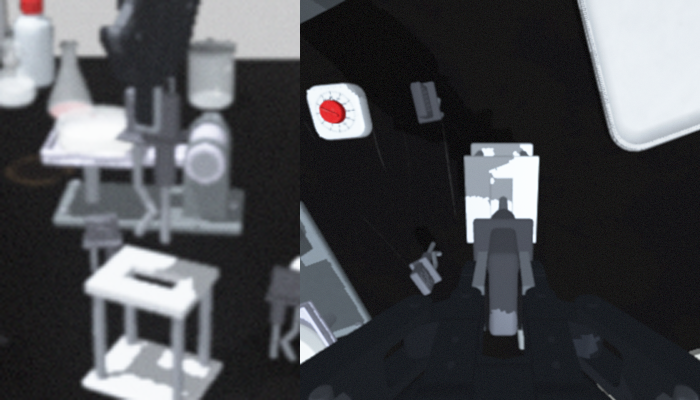

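Run:
```python
from h import *
z=np.load("pics/w5.npz");im=z["im"];T=z["T"]
i=ctrl.camera_info("wrist");W=np.linalg.inv(i["hand_eye"])
L=dict(tip=(.011,0,.1149),sleeve_end=(.011,0,.0599),fl_b1=(.026,.017,.0229),fl_b2=(.026,-.017,.0229),fl_t1=(.026,.017,.0179),fl_t2=(.026,-.017,.0179))
for k,v in L.items():
    v=np.array(v);v[:2]+=[0,-.0005]
    print(k,cv2.projectPoints(v.reshape(1,1,3),cv2.Rodrigues(W[:3,:3])[0],W[:3,3],i["camera_matrix"],i["dist"])[0].ravel())
P=cloud("wrist",z["d"],T);Q=(P-T[:3,3])@T[:3,:3] # tool coords
for lo,hi in((.014,.03),(.03,.062),(.062,.13)):
    m=(Q[...,2]>lo)&(Q[...,2]<hi)&(abs(Q[...,1])<.03)&(Q[...,0]>-.03)&(Q[...,0]<.05)
    if m.any():q=Q[m];print(lo,m.sum(),np.percentile(q,[2,50,98],axis=0))
cv2.imwrite("pics/w5c.png",cv2.resize(im[180:360,220:350],None,fx=4,fy=4)[:600])
```

```text
tip [281.7338 198.6479]
sleeve_end [281.3548 218.7162]
fl_b1 [310.9681 214.708 ]
fl_b2 [250.8329 214.724 ]
fl_t1 [311.803  217.5276]
fl_t2 [249.8597 217.5435]
0.014 1490 [[ 0.0033 -0.0161  0.0155]
 [ 0.0187  0.0001  0.017 ]
 [ 0.0252  0.0167  0.0195]]
0.03 162 [[ 0.0148 -0.0068  0.0399]
 [ 0.0183  0.      0.0501]
 [ 0.0192  0.0075  0.0578]]
0.062 112 [[ 0.0115 -0.0035  0.0754]
 [ 0.0138 -0.0001  0.0912]
 [ 0.0144  0.0039  0.1092]]
```

View pics/w5c.png

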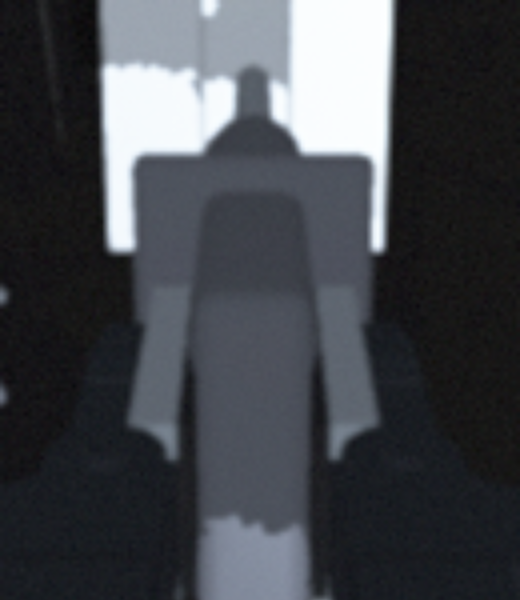

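```bash
python3 -m jog '{"dp":[[-0.005,-0.015,-0.02],[-0.018,-0.057,-0.02],[-0.034,-0.107,-0.02],[-0.05,-0.157,-0.02],[-0.066,-0.207,-0.02],[-0.082,-0.257,-0.02],[-0.096,-0.305,-0.02],[-0.106,-0.335,-0.02],[-0.112,-0.354,-0.02],[-0.1135,-0.359,-0.02],[-0.1135,-0.359,-0.02],[-0.1135,-0.359,-0.02]],"angular":[[0,0,-1],[0,0,-3],[0,0,-6],[0,0,-9],[0,0,-12],[0,0,-15],[0,0,-17],[0,0,-19],[0,0,-19.8],[0,0,-19.8],[0,0,-19.8],[0,0,-19.8]],"fingers":[0,0,0,0,0,0,0,0,0,0,0,0]}'
python3 - <<'E'
from h import *
s=ctrl.get_state();T=pose(s);im,d=ctrl.grab_frame("wrist");np.savez("pics/w6.npz",im=im,d=d,T=T);print(T)
X=T[:3,:3].T@(np.array([.480,-.1265,.137])-T[:3,3]);print("hole/origin in tool",X)
P=cloud("wrist",d,T);Q=(P-T[:3,3])@T[:3,:3]
m=(Q[...,2]>.03)&(Q[...,2]<.13)&(abs(Q[...,1])<.03)&(Q[...,0]>-.03)&(Q[...,0]<.03);q=Q[m]
for lo,hi in((.03,.058),(.064,.13)):
    k=q[(q[:,2]>lo)&(q[:,2]<hi)];print(len(k),np.percentile(k,[2,50,98],axis=0) if len(k) else 0)
# rocker pose again
X,Y,Z=P[...,0],P[...,1],P[...,2];roc=(X>.35)&(X<.7)&(Y<.04)&(Y>-.2)
for a,b in((-.15,-.138),(-.138,-.115),(-.115,-.108),(-.08,-.06),(-.05,-.045),(-.032,-.022)):
    K=P[roc&(X<.51)&(Z>.06)&(Z<.112)&(Y>a)&(Y<b)]
    if len(K)>9:k=K[:,2]>np.percentile(K[:,2],80);print(a,len(K),"xr",np.percentile(K[:,0],[2,98]),"topx",np.median(K[k,0]),"topz",np.percentile(K[:,2],98),"y",K[:,1].min(),K[:,1].max())
print(proj("wrist",[[.480,-.1265,.1]],T))
cv2.imwrite("pics/w6.png",cv2.resize(im[130:330,160:420],(780,600),interpolation=cv2.INTER_CUBIC))
E
```

```text
t: 10.82
tcp_pos: [0.4902, -0.1259, 0.2764]
tool_rot: [0.025, 1.0, 0.0, -0.0]
wrist_force: [0.3, 1.3, -0.8]
grip_width: 0.0128
[[-0.9987  0.0501  0.      0.4902]
 [ 0.0501  0.9987  0.0005 -0.1259]
 [ 0.      0.0005 -1.      0.2764]
 [ 0.      0.      0.      1.    ]]
hole/origin in tool [ 0.0102 -0.0012  0.1394]
160 [[ 0.0145 -0.0067  0.0399]
 [ 0.0181  0.0008  0.05  ]
 [ 0.0191  0.0076  0.0573]]
115 [[ 0.0113 -0.0034  0.0745]
 [ 0.0135  0.0008  0.0908]
 [ 0.0142  0.0041  0.1097]]
-0.15 180 xr [0.4655 0.4924] topx 0.4797169462735281 topz 0.10165307252767701 y -0.1463768567837353 -0.1380882357946289
-0.138 506 xr [0.466 0.493] topx 0.4805904744072876 topz 0.10171385906358632 y -0.1379688981706296 -0.11501262252449967
-0.115 174 xr [0.4668 0.496 ] topx 0.48213012787234083 topz 0.10189452083013265 y -0.11499609686139062 -0.1080412864663902
-0.08 736 xr [0.4633 0.5088] topx 0.48343314449426433 topz 0.1076317234925083 y -0.07998964777738057 -0.060047673931793374
-0.05 186 xr [0.465  0.5072] topx 0.48667428832601545 topz 0.10986991612843258 y -0.04994502376707821 -0.04502783540586644
-0.032 343 xr [0.4649 0.5059] topx 0.48490526249006877 topz 0.10867425517716756 y -0.0319607661491732 -0.022007060571753848
[[281.1371 184.6915]]
```

View pics/w6.png

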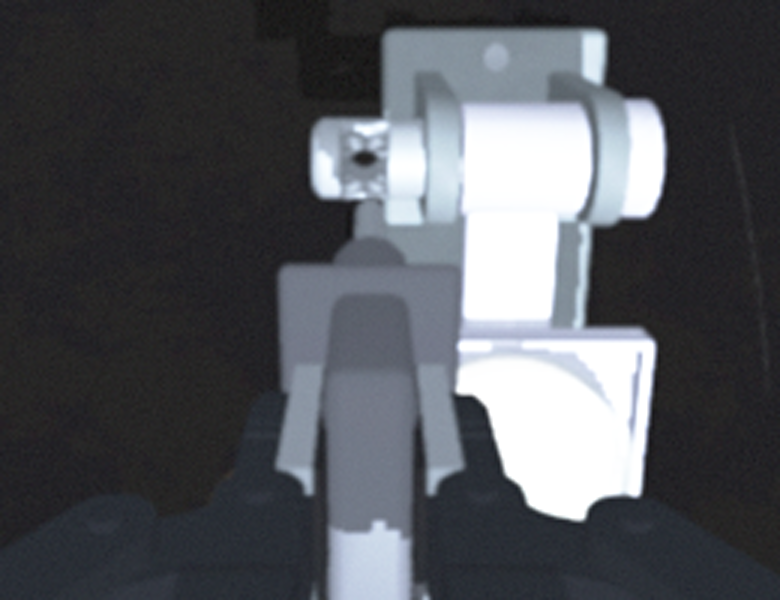

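```bash
python3 -m jog '{"dp":[[0,-0.0017,0.02],[0,-0.0017,0.045],[0,-0.0017,0.056],[0,-0.0017,0.056],[0,-0.0017,0.056]],"angular":[[0,0,0],[0,0,0],[0,0,0],[0,0,0],[0,0,0]],"fingers":[0,0,0,0,0]}' 100
python3 -m jog '{"dp":[[0,0,0.006],[0,0,0.012],[0,0,0.016],[0,0,0.016]],"angular":[[0,0,0],[0,0,0],[0,0,0],[0,0,0]],"fingers":[0,0,0,0]}'
```

```text
t: 11.5
tcp_pos: [0.4906, -0.1286, 0.2212]
tool_rot: [0.026, 1.0, -0.0, 0.001]
wrist_force: [-0.2, -0.4, -1.0]
grip_width: 0.0121
t: 12.0
tcp_pos: [0.4897, -0.1287, 0.2039]
tool_rot: [0.026, 1.0, 0.0, -0.0]
wrist_force: [-0.5, 0.2, -0.5]
grip_width: 0.0125
```

```bash
python3 -m jog '{"dp":[[0,0,0.006],[0,0,0.012],[0,0,0.018],[0,0,0.022],[0,0,0.022]],"angular":[[0,0,0],[0,0,0],[0,0,0],[0,0,0],[0,0,0]],"fingers":[0,0,0,0,0]}'
python3 -m jog '{"dp":[[0,0,0.004],[0,0,0.008],[0,0,0.012],[0,0,0.014],[0,0,0.014]],"angular":[[0,0,0],[0,0,0],[0,0,0],[0,0,0],[0,0,0]],"fingers":[0,0,0,0,0]}'
```

```text
t: 12.62
tcp_pos: [0.4916, -0.1287, 0.1831]
tool_rot: [0.026, 1.0, -0.0, 0.002]
wrist_force: [2.8, -0.2, 2.4]
grip_width: 0.0126
t: 13.25
tcp_pos: [0.4905, -0.1286, 0.1674]
tool_rot: [0.026, 1.0, -0.0, 0.001]
wrist_force: [6.6, -0.6, -3.9]
grip_width: 0.0123
```

```bash
python3 -m jog '{"dp":[[0,0,0.003],[0,0,0.006],[0,0,0.007],[0,0,0.007]],"angular":[[0,0,0],[0,0,0],[0,0,0],[0,0,0]],"fingers":[0,0,0,0]}'
python3 -m jog '{"dp":[[0,0,0.002],[0,0,0.003],[0,0,0.003]],"angular":[[0,0,0],[0,0,0],[0,0,0]],"fingers":[0,0,0]}'
```

```text
t: 13.75
tcp_pos: [0.4891, -0.1287, 0.1604]
tool_rot: [0.026, 1.0, -0.0, -0.001]
wrist_force: [4.1, 0.1, -5.6]
grip_width: 0.0126
t: 14.12
tcp_pos: [0.49, -0.1287, 0.1594]
tool_rot: [0.026, 1.0, 0.0, -0.0]
wrist_force: [0.6, -0.2, 5.7]
grip_width: 0.0124
```

```bash
python3 -m jog '{"dp":[[0,0,0.002],[0,0,0.004],[0,0,0.004]],"angular":[[0,0,0],[0,0,0],[0,0,0]],"fingers":[0,0,0]}'
python3 - <<'E'
from h import *
im,d=ctrl.grab_frame("side");im2,_=ctrl.grab_frame("wrist")
uv=proj("side",[[.49,-.127,.12]]);u,v=uv[0].astype(int);print(uv)
a=cv2.resize(im[v-35:v+35,u-35:u+35],(400,400),interpolation=cv2.INTER_CUBIC)
b=cv2.resize(im2[130:330,180:380],(390,400));cv2.imwrite("pics/w7.png",np.hstack([a,b[:400]]))
E
```

```text
t: 14.5
tcp_pos: [0.4906, -0.1288, 0.1585]
tool_rot: [0.026, 1.0, 0.001, 0.001]
wrist_force: [-5.6, 2.1, 24.1]
grip_width: 0.0124
[[293.5528 193.5238]]
```

View pics/w7.png

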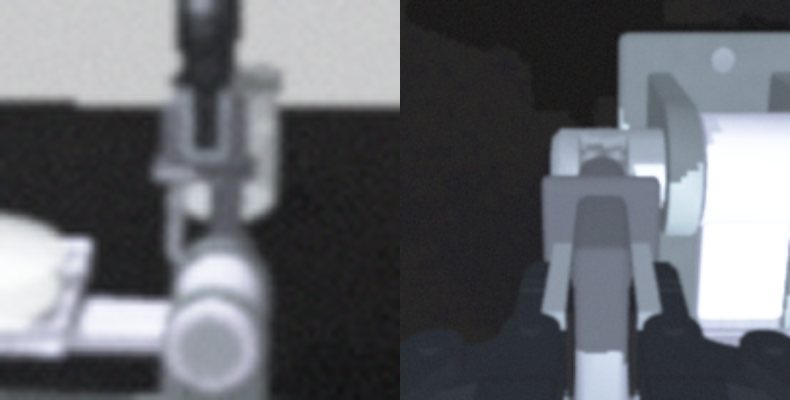

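```bash
python3 -m jog '{"dp":[[0,0,-0.004],[0,0,-0.006],[0,0,-0.006]],"angular":[[0,0,0],[0,0,0],[0,0,0]],"fingers":[0,0,0]}'
python3 -m jog '{"dp":[[0,0,0],[0,0,0],[0,0,0],[0,0,0],[0,0,-0.01],[0,0,-0.03],[0,0,-0.06],[0,0,-0.1],[0,0,-0.12],[0,0,-0.12]],"angular":[[0,0,0],[0,0,0],[0,0,0],[0,0,0],[0,0,0],[0,0,0],[0,0,0],[0,0,0],[0,0,0],[0,0,0]],"fingers":[0.05,0.05,0.05,0.05,0.05,0.05,0.05,0.05,0.05,0.05]}'
python3 -m jog '{"dp":[[0,-0.05,0],[0,-0.1,0],[0,-0.1,0]],"angular":[[0,0,0],[0,0,0],[0,0,0]],"fingers":[0.05,0.05,0.05]}'
python3 - <<'E'
from h import *
s=ctrl.get_state();T=pose(s);im2,d=ctrl.grab_frame("wrist");im,ds=ctrl.grab_frame("side");it,dt=ctrl.grab_frame("top")
P=cloud("wrist",d,T);X,Y,Z=P[...,0],P[...,1],P[...,2]
Q=P[(Z>.15)&(Z<.19)&(X>.44)&(X<.54)&(Y>-.15)&(Y<-.1)]
if len(Q):print("grip top",len(Q),rect(Q),np.percentile(Q[:,2],[50,98]))
h=P[(Z>.09)&(Z<.108)&(X>.46)&(X<.51)&(Y>-.04)&(Y<.03)]
if len(h):print("head y max",np.percentile(h[:,1],99))
uv=proj("side",[[.49,-.127,.12]]);u,v=uv[0].astype(int)
a=cv2.resize(im[v-35:v+35,u-35:u+35],(400,400),interpolation=cv2.INTER_CUBIC)
b=cv2.resize(im2[60:360,180:480],(400,400));cv2.imwrite("pics/w8.png",np.hstack([a,b]))
E
```

```text
t: 14.98
tcp_pos: [0.4899, -0.1286, 0.1599]
tool_rot: [0.026, 1.0, -0.0, -0.0]
wrist_force: [2.8, 0.0, -1.7]
grip_width: 0.0124
t: 16.23
tcp_pos: [0.491, -0.129, 0.2825]
tool_rot: [0.026, 1.0, 0.0, 0.002]
wrist_force: [0.6, 0.3, -0.4]
grip_width: 0.05
t: 16.6
tcp_pos: [0.4827, -0.2332, 0.2794]
tool_rot: [0.03, 1.0, -0.001, -0.001]
wrist_force: [1.0, 0.3, -0.3]
grip_width: 0.05
grip top 1349 (array([ 0.4929, -0.1283]), array([14.6851, 43.4383]), 84.7288818359375) [0.1762 0.1787]
head y max -0.020498315610492514
```

View pics/w8.png

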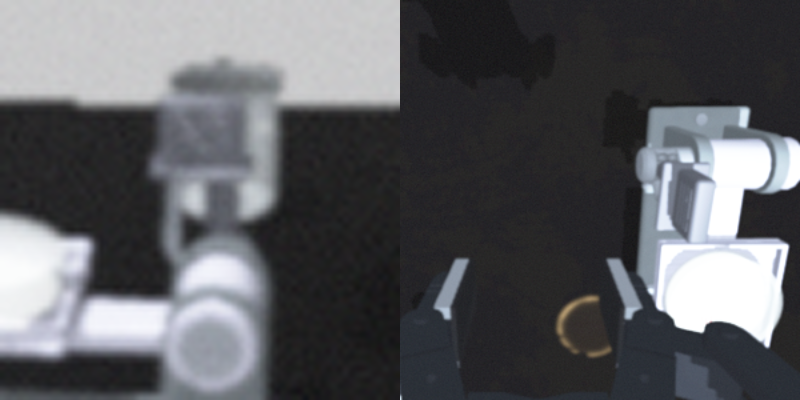

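```bash
python3 -c "
from bench import ctrl
s=ctrl.get_state();print(s['t'],abs(s['qvel']).max());print(ctrl.finish_job())"
```

```text
16.75 0.01514485258514555
the job is handed in; nothing more can be done
None
```

The pin is home, the R-clip is seated on it, and I handed the job in at 16.75 s of the 51 s allowed.

- **Pin:** I pushed it by its head with closed fingers until it hit the hard stop, at about 18 N. The last wrist-camera reading put the head's outer face at y ≈ -0.0205 m, against -0.0207 m expected for home.
- **Clip:** I took the large clip from the stand and pushed its straight leg down through the cross-hole. The force turned to a downward pull on the tool (about -5.6 N) near the end, as the bent leg went over the pin's side. The sleeve then met a firm stop at 24 N.
- **After release:** The top of the grip was at about 0.176 m, against 0.177 m expected when fully seated. The clip stands upright, turned about 2° from the rocker's x, which is near the measurement error. The arm was clear of everything when I handed in.

**Less certain:**
- The bent leg's snap is inferred from the force reversal and the seating height, because no view showed the leg round the far side of the pin.
- I did not re-measure the timer, flask, beaker or marker at the end. No move went near them and no unexpected force showed.

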